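# Switch off the outlet that was left on

### The arm

A 7-joint arm with a two-finger parallel gripper is mounted at the origin on the work surface. World frame = base frame: x ahead of the robot, y to its left, z up, the work surface at z = 0. Lengths are in m, angles in rad, forces in N, time in s.
With the tool pointing down it reaches from about 0.425 to 1.025 m from the base axis. Payload 3.6 kg.
Tool frame: the origin (TCP) lies on the centre line of the jaws, within the pads' length; the fingertips stand r.nose_length ahead of it and the grasp point (between the pads) lies 3 mm ahead of it (r.nose_length is the distance from the TCP to the fingertips, in m); z points along the fingers, y is the line along which they close (so a half turn about z gives the same grasp; the last joint's range is limited). The gripper opens to 85 mm and grips with 20 to 120 N. Pads are 22 mm wide; open, the fingers measure 114 mm over their backs; the gripper's body (76 mm by 85 mm) begins 54 mm behind the grasp point. The pads swing forward as they close: fully open they stand 13 mm farther back than shut.
Start: joints at [-0.093, 0.591, 0.048, 1.609, -0.033, 0.943, -0.034], TCP at [0.725, 0, 0.253] pointing down, gripper open.
Joint ranges: [-2.69, 2.69], [-0.47, 2.24], [-1.27, 1.36], [0.19, 2.51], [-1.53, 4.68], [0.08, 2.07], [-3.09, 3.09]. Speed limits (rad/s): [2.57, 2.57, 3.14, 3.14, 3.14, 3.14, 3.14].

### API

Orientations are given as [roll, pitch, yaw] about the fixed x, y, z axes, in that order (R = Rz(yaw) Ry(pitch) Rx(roll)).
In Python, from workcell import r, effector, solve_ik, status, optics gives the robot as it stands. Calls block until the motion is done:
- r.movep(position, orientation): joint-space move of the TCP to a pose.
- r.movel(position, ori=None, vel=0.15): straight line of the TCP; ori=None keeps the orientation; vel is the mean speed in m/s.
- r.move_joints(angles): joint-space move.
- effector.ungrasp() and effector.clamp(strength=None): open the fingers fully, or close them until they stop; strength is the grip in N (None keeps the last).
- r.sleep(seconds).
- solve_ik(position, orientation): joint angles nearest the present ones, or None.
- status.get_obs(): the state.
- optics.read_camera(name): name is "scene" or "side" or "wrist"; returns a dict with "pixels" (420x560x3 uint8, red, green, blue), "fx", "fy", "cx", "cy" (pixels), "R" (3x3) and "t" (3): a world point X has camera coordinates R X + t; the wrist camera has in their place "T_tool_cam" (4x4, takes a point from camera to tool coordinates, whose origin is the TCP and whose axes are the flange's). Camera axes: x right, y down, z forward; pixel columns grow to the right and rows downward; lengths in m; the calibration is good to about 2 mm. A picture is of the moment at which its call begins: read the wrist's pose just before it. There is no depth.
A pose or a line that the arm cannot do raises r.Unreachable and nothing moves.
- r.sign_off(): hands the job in; it is judged then, once.
The state is a dict: "t": time; "joint_pos": joint angles; "qd": joint speeds; "joint_torque": joint torques, N m; "tool_pos": TCP position; "tcp_rot": TCP orientation; "wrist_force": force on the tool from outside, world axes, zero at the start; "torque": the same for the moment, N m; "gripper_width": opening from 0.0 (shut) to 1.0 (fully open); "grasp_force": force on a finger pad.
Only numpy, scipy, OpenCV 4.12 (cv2) and the standard library are available. Lean on these libraries where they do the work, as an engineer would, in place of code of your own. Each camera call takes 0.05 s, during which the arm holds its last target. There are 200 camera calls.

### The job

One of the four identical keys on the craft bench's switch box is still latched down from the last lesson: find it by feel - a light tap shows which key does not give - and press that key right down with a fingertip so that it unlatches and comes up again. The other three are off and must stay off: tap them only lightly, never pressing one down. Leave all the other things on the box and table where they are.

Things in the scene. Friction and masses are not known exactly. Their poses are not given: they have to be found in the camera images.
- switch_box: grey switch box of the craft bench, fixed to the table: 150 mm (x) by 260 mm (y), 55 mm tall; origin under its centre, z up, y along the row of four keys, which are 56 mm apart at x = -30 mm in its frame (the robot's side); behind them, at x above 15 mm, is a flat ledge with small things on it
- unit_a: fixed black collar of one key, 47 x 44 mm, 4 mm high. Origin: its middle, on the box's top plate, 55 mm above the table; z up, y along the row. In it stands the white key cap, 36 (x) by 32 mm (y), whose flat top is 20 mm above this origin when the key is free. Press straight down on its middle. Letters say nothing of the place in the row: the order changes
- unit_b: fixed black collar of one key, 47 x 44 mm, 4 mm high. Origin: its middle, on the box's top plate, 55 mm above the table; z up, y along the row. In it stands the white key cap, 36 (x) by 32 mm (y), whose flat top is 20 mm above this origin when the key is free. Press straight down on its middle. Letters say nothing of the place in the row: the order changes
- unit_c: fixed black collar of one key, 47 x 44 mm, 4 mm high. Origin: its middle, on the box's top plate, 55 mm above the table; z up, y along the row. In it stands the white key cap, 36 (x) by 32 mm (y), whose flat top is 20 mm above this origin when the key is free. Press straight down on its middle. Letters say nothing of the place in the row: the order changes
- unit_d: fixed black collar of one key, 47 x 44 mm, 4 mm high. Origin: its middle, on the box's top plate, 55 mm above the table; z up, y along the row. In it stands the white key cap, 36 (x) by 32 mm (y), whose flat top is 20 mm above this origin when the key is free. Press straight down on its middle. Letters say nothing of the place in the row: the order changes
- cap_a (a point): middle of the flat top of the key cap in the collar of this letter; goes up and down with the key, 20 mm above the collar's origin when fully up, 18 mm when latched
- cap_b (a point): middle of the flat top of the key cap in the collar of this letter; goes up and down with the key, 20 mm above the collar's origin when fully up, 18 mm when latched
- cap_c (a point): middle of the flat top of the key cap in the collar of this letter; goes up and down with the key, 20 mm above the collar's origin when fully up, 18 mm when latched
- cap_d (a point): middle of the flat top of the key cap in the collar of this letter; goes up and down with the key, 20 mm above the collar's origin when fully up, 18 mm when latched
- key_a (a joint): depth (m) of the key in the collar of this letter: 0 up, 0.011 bottom. A free key moves from 1 N, takes 2.3 N at 5 mm, 3.8 N at the bottom, springs back; beyond 6.5 mm it counts as pressed. The latched one stands only 2 mm lower and feels solid, not moving below 6 N; pushed with 7 to 8 N it lets go at 8 mm and comes right up when the finger leaves
- key_b (a joint): depth (m) of the key in the collar of this letter: 0 up, 0.011 bottom. A free key moves from 1 N, takes 2.3 N at 5 mm, 3.8 N at the bottom, springs back; beyond 6.5 mm it counts as pressed. The latched one stands only 2 mm lower and feels solid, not moving below 6 N; pushed with 7 to 8 N it lets go at 8 mm and comes right up when the finger leaves
- key_c (a joint): depth (m) of the key in the collar of this letter: 0 up, 0.011 bottom. A free key moves from 1 N, takes 2.3 N at 5 mm, 3.8 N at the bottom, springs back; beyond 6.5 mm it counts as pressed. The latched one stands only 2 mm lower and feels solid, not moving below 6 N; pushed with 7 to 8 N it lets go at 8 mm and comes right up when the finger leaves
- key_d (a joint): depth (m) of the key in the collar of this letter: 0 up, 0.011 bottom. A free key moves from 1 N, takes 2.3 N at 5 mm, 3.8 N at the bottom, springs back; beyond 6.5 mm it counts as pressed. The latched one stands only 2 mm lower and feels solid, not moving below 6 N; pushed with 7 to 8 N it lets go at 8 mm and comes right up when the finger leaves
- eraser: white eraser 22 x 45 x 12 mm lying on the ledge of the switch box behind the keys; origin under its centre; stays where it is
- glue_stick: white glue stick, 24 mm across and 50 mm tall, standing on the ledge of the switch box behind the keys; origin under its centre; stays where it is
- tape_roll: empty cardboard tape core, 72 mm across, 24 mm high, lying flat at the left (+y) end of the box; origin under its centre; stays where it is
- glue_bottle: white bottle of 44 mm diameter, 115 mm tall, standing at the right (-y) end of the box; origin under its centre; stays where it is
- steel_ruler: steel ruler 28 x 300 x 5 mm lying on the table between the robot and the box; origin under its centre; stays where it is
- model_truck: cardboard model truck 86 x 150 x 87 mm, to the right; origin under its centre; stays where it is
- pencil_cup: white empty cup, 72 mm across, 95 mm tall, to the left; origin under its centre; stays where it is

How it is judged:
On the way, in this order (a step that is already met when the one before it is completed fails the run):
1. a fingertip presses the latched key down to its release point (((((value of joint key_a above 0.0072 m and distance of cap_a from where it was at the start of the episode below 0.0065 m) or (value of joint key_a above 0.0098 m and distance of cap_a from where it was at the start of the episode below 0.0094 m)) and contact force between the fingers and unit_a above 0.5 N) or (((value of joint key_b above 0.0072 m and distance of cap_b from where it was at the start of the episode below 0.0065 m) or (value of joint key_b above 0.0098 m and distance of cap_b from where it was at the start of the episode below 0.0094 m)) and contact force between the fingers and unit_b above 0.5 N) or (((value of joint key_c above 0.0072 m and distance of cap_c from where it was at the start of the episode below 0.0065 m) or (value of joint key_c above 0.0098 m and distance of cap_c from where it was at the start of the episode below 0.0094 m)) and contact force between the fingers and unit_c above 0.5 N) or (((value of joint key_d above 0.0072 m and distance of cap_d from where it was at the start of the episode below 0.0065 m) or (value of joint key_d above 0.0098 m and distance of cap_d from where it was at the start of the episode below 0.0094 m)) and contact force between the fingers and unit_d above 0.5 N))).
2. the released key has come up (value of joint each of key_a, key_b, key_c, key_d below 0.001 m), for 0.2 s.
At the end, for the whole second after the job is handed in: all four keys are fully up (within 1 mm), and no bystander has moved by more than 20 mm (all of step 2 and distance of each of eraser, glue_stick, tape_roll, glue_bottle, steel_ruler, model_truck, pencil_cup from where it was at the start of the episode below 0.02 m); the robot touches nothing.
It fails at once if a key that was not latched is pressed down (more than 6.5 mm) ((value of joint key_a between 0.0065 and 0.0077 m and distance of cap_a from where it was at the start of the episode above 0.0061 m) or (value of joint key_a between 0.0077 and 0.009 m and distance of cap_a from where it was at the start of the episode above 0.0073 m) or (value of joint key_a between 0.009 and 0.0105 m and distance of cap_a from where it was at the start of the episode above 0.0086 m) or (value of joint key_a between 0.0105 and 0.02 m and distance of cap_a from where it was at the start of the episode above 0.0101 m) or (value of joint key_b between 0.0065 and 0.0077 m and distance of cap_b from where it was at the start of the episode above 0.0061 m) or (value of joint key_b between 0.0077 and 0.009 m and distance of cap_b from where it was at the start of the episode above 0.0073 m) or (value of joint key_b between 0.009 and 0.0105 m and distance of cap_b from where it was at the start of the episode above 0.0086 m) or (value of joint key_b between 0.0105 and 0.02 m and distance of cap_b from where it was at the start of the episode above 0.0101 m) or (value of joint key_c between 0.0065 and 0.0077 m and distance of cap_c from where it was at the start of the episode above 0.0061 m) or (value of joint key_c between 0.0077 and 0.009 m and distance of cap_c from where it was at the start of the episode above 0.0073 m) or (value of joint key_c between 0.009 and 0.0105 m and distance of cap_c from where it was at the start of the episode above 0.0086 m) or (value of joint key_c between 0.0105 and 0.02 m and distance of cap_c from where it was at the start of the episode above 0.0101 m) or (value of joint key_d between 0.0065 and 0.0077 m and distance of cap_d from where it was at the start of the episode above 0.0061 m) or (value of joint key_d between 0.0077 and 0.009 m and distance of cap_d from where it was at the start of the episode above 0.0073 m) or (value of joint key_d between 0.009 and 0.0105 m and distance of cap_d from where it was at the start of the episode above 0.0086 m) or (value of joint key_d between 0.0105 and 0.02 m and distance of cap_d from where it was at the start of the episode above 0.0101 m)).
It fails at once if a bystander is moved by more than 20 mm, lifted or carried (distance of any of eraser, glue_stick, tape_roll, glue_bottle, steel_ruler, model_truck, pencil_cup from where it was at the start of the episode above 0.02 m).
It also fails if it takes over 48 s, if anything falls off the work surface, if the arm or the gripper's body presses on something with over 40 N, if the wrist force passes 120 N, or if a joint passes its speed limit or range.

## Working session

There is one attempt and no reset: what is moved stays moved. The work goes in short steps, each a Python script; the robot and the scene stay as the last script left them, time stands still between calls to the robot, and variables do not carry over. Pictures are saved under pics/ and viewed, at most 10 in all, crops included, and the job is handed in when it is done.

```bash
mkdir -p pics
python3 - <<'E'
from workcell import r,effector,solve_ik,status,optics
import cv2,numpy as np
o=status.get_obs();print(o,r.nose_length)
for n in("scene","wrist"):
    c=optics.read_camera(n);cv2.imwrite(f"pics/{n}0.png",c["pixels"][:,:,::-1]);print(n,{k:np.round(v,4).tolist() for k,v in c.items() if k!="pixels"})
E
```

```text
{'t': 0.0, 'joint_pos': array([-0.09348727,  0.59211537,  0.04831063,  1.60984949, -0.03330136,
        0.94272738, -0.03368398]), 'qd': array([ 5.47146099e-04, -6.67400537e-04, -2.27584523e-06,  1.49996331e-03,
       -2.15528582e-04,  5.08937143e-04,  1.05998608e-05]), 'joint_torque': array([ 3.78132427e-04, -5.48684978e+01,  1.54672019e+00, -1.98121297e+01,
        9.43630905e-03,  8.90732801e-03, -1.16924070e-05]), 'tool_pos': array([ 7.24201166e-01, -7.21422478e-06,  2.52133720e-01]), 'tcp_rot': array([-3.13930198e+00,  1.33450308e-04,  1.57086982e+00]), 'wrist_force': array([ 0.65864784, -0.11301501, -0.04336781]), 'torque': array([-0.00209061, -0.02362699, -0.0349609 ]), 'grasp_force': 0.0, 'gripper_width': 0.9997449109523961} 0.022
scene {'fx': 407.6855, 'fy': 407.6855, 'cx': 279.1243, 'cy': 209.4837, 'R': [[0.6011, 0.7992, 0.0003], [0.616, -0.463, -0.6373], [-0.5092, 0.3833, -0.7706]], 't': [-0.3601, -0.3148, 1.6044]}
wrist {'fx': 298.7865, 'fy': 298.7865, 'cx': 281.8831, 'cy': 210.3716, 'T_tool_cam': [[0.0006, -0.9654, -0.2609, 0.0657], [1.0, 0.0005, 0.0004, -0.0008], [-0.0003, -0.2609, 0.9654, -0.119], [0.0, 0.0, 0.0, 1.0]]}
```

View pics/scene0.png

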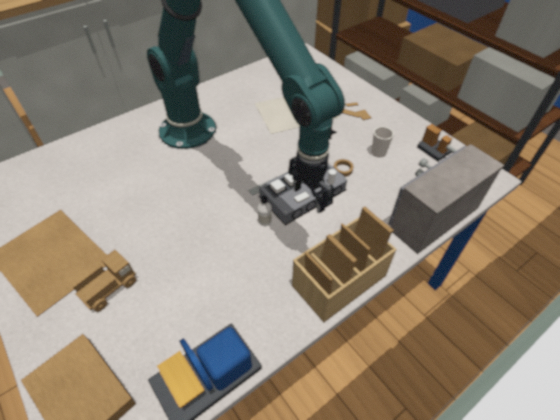

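View pics/wrist0.png

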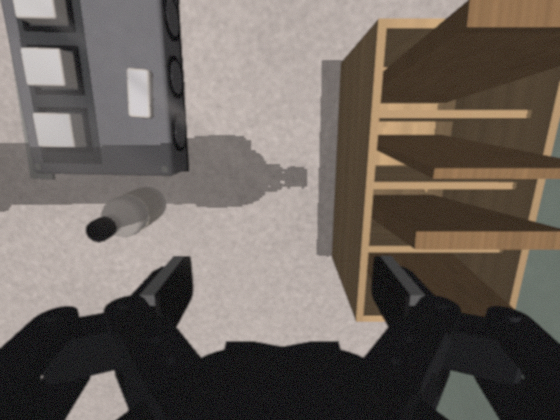

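The scene view shows the box under the gripper. The wrist view (image up = +y) has three key caps at (62,128), (62,67) and (45,8), the eraser at (139,92) and the glue bottle at (115,222). I'll locate the caps roughly, then move the camera over the row.

```bash
cat > h.py <<'E'
from workcell import r,effector,solve_ik,status,optics
import cv2,numpy as np
from scipy.spatial.transform import Rotation as Ro
def shot(name=None):
    o=status.get_obs();c=optics.read_camera("wrist")
    if name: cv2.imwrite(f"pics/{name}.png",c["pixels"][:,:,::-1])
    T=np.eye(4);T[:3,:3]=Ro.from_euler("xyz",o["tcp_rot"]).as_matrix();T[:3,3]=o["tool_pos"]
    return c,T@c["T_tool_cam"]
def back(c,W,uv,z):
    d=W[:3,:3]@[(uv[0]-c["cx"])/c["fx"],(uv[1]-c["cy"])/c["fy"],1]
    return W[:3,3]+d*(z-W[2,3])/d[2]
E
python3 - <<'E'
from h import *
c,W=shot()
k=[back(c,W,p,.075) for p in((49,128),(43,67))];print(np.round(k,4))
print(W[:3,3])
d=k[1]-k[0];d=d/np.linalg.norm(d)*.056
m=k[0]+1.5*d;print(m)
o=status.get_obs()
r.movep([m[0],m[1]-.09,.29],[np.pi,0,np.pi/2])
c,W=shot("w1");print(status.get_obs()["t"],W[:3,3])
E
```

```text
[[0.5003 0.067  0.075 ]
 [0.5057 0.1205 0.075 ]]
[0.72371343 0.06570329 0.37123902]
[0.5087085  0.15058845 0.075     ]
1.1083 [0.50937166 0.12612854 0.40945681]
```

View pics/w1.png

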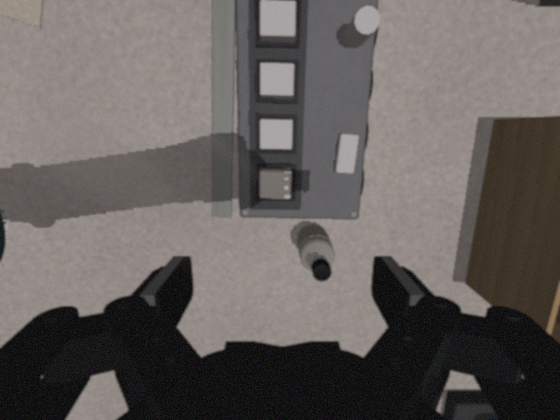

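The four caps are at about (277,18), (276,79), (276,133) and (276,184). The glue stick is at (367,20), the eraser at (347,153) and the bottle at (316,250).

```bash
cat >keys.json <<'E'
E
python3 - <<'E'
from h import *
c,W=shot()
P=np.array([back(c,W,p,.075) for p in((277,18),(276.5,79),(276.5,133),(276,184))]);print(P.round(4),np.linalg.norm(np.diff(P,axis=0),axis=1))
s=np.arange(4)*.056; s-=s.mean()
d=P[0]-P[3];d/=np.linalg.norm(d)
F=P.mean(0)-np.outer(s,d);print(F.round(4),"yaw",np.arctan2(-d[0],d[1]))
np.save("keys.npy",F)
print([back(c,W,p,z).round(3) for p,z in(((367,20),.105),((316,250),.08))])
effector.clamp(20)
r.movep([*F[3][:2],.2],[np.pi,0,np.pi/2+np.arctan2(-d[0],d[1])])
r.movel([*F[3][:2],.125]);r.sleep(.3)
o=status.get_obs();print(o["t"],o["tool_pos"],o["wrist_force"],o["gripper_width"])
shot("w2")
c=optics.read_camera("side");cv2.imwrite("pics/s2.png",c["pixels"][:,:,::-1])
E
```

```text
[[0.5059 0.2324 0.075 ]
 [0.5051 0.1766 0.075 ]
 [0.5048 0.1225 0.075 ]
 [0.504  0.0666 0.075 ]] [0.05575646 0.05415113 0.05589137]
[[0.5059 0.2335 0.075 ]
 [0.5053 0.1775 0.075 ]
 [0.5046 0.1215 0.075 ]
 [0.504  0.0655 0.075 ]] yaw -0.011512959260789513
[array([0.587, 0.221, 0.105]), array([ 0.551, -0.012,  0.08 ])]
3.325 [0.50448355 0.06561271 0.12578947] [-0.96102325  0.69451187 -0.64583273] 0.0008924508818149604
```

View pics/w2.png

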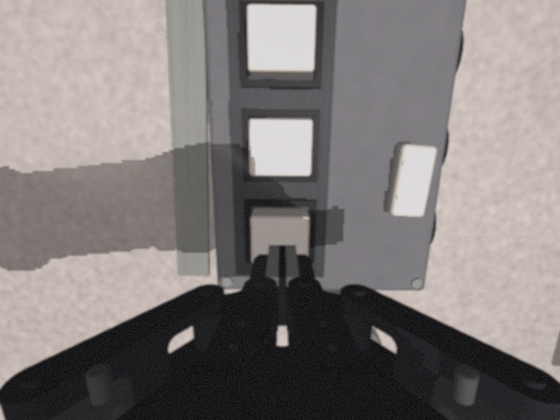

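View pics/s2.png

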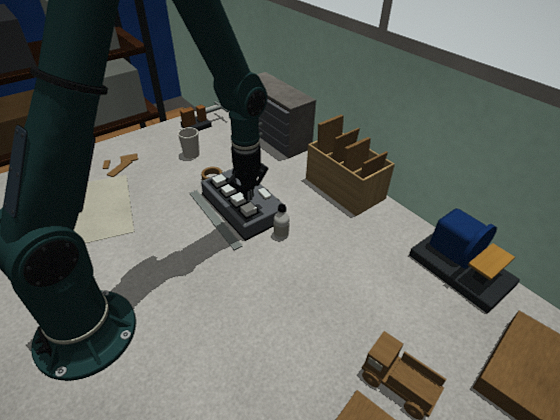

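The shut fingertips stand over the nearest key, aligned with it. Next I'll tap each key gently, with guards on force and travel.

```bash
cat >> h.py <<'E'
YAW=np.pi/2-.0115
def fz(n=4):
    v=[]
    for _ in range(n): r.sleep(.02);v.append(status.get_obs()["wrist_force"][2])
    return np.mean(v)
def tap(xy,z0=.101,fmax=3.2,travel=.003,floor=.089,step=.0006):
    """descend until fmax or `travel` past contact; returns log of (cmd z, z, F)"""
    r.movel([*xy,z0]);r.sleep(.15);b=fz(8);z=z0;zc=None;log=[]
    while z>floor:
        z-=step;r.movel([*xy,z],vel=.03);F=fz()-b;za=status.get_obs()["tool_pos"][2]
        log.append((z,za,F))
        if zc is None and F>.7: zc=za
        if F>fmax or (zc and zc-za>travel): break
    r.movel([*xy,.11]);return np.array(log)
E
python3 - <<'E'
from h import *
F=np.load("keys.npy")
L=tap(F[3][:2]);print((L*[1000,1000,1]).round(2).tolist(),status.get_obs()["t"])
E
```

```text
[[100.4, 100.49, -0.54], [99.8, 99.76, -0.59], [99.2, 99.18, -0.54], [98.6, 98.6, -0.03], [98.0, 97.97, 0.39], [97.4, 97.39, -0.44], [96.8, 96.85, -0.15], [96.2, 96.24, 0.45], [95.6, 95.6, 0.77], [95.0, 95.0, 0.72], [94.4, 94.42, 0.87], [93.8, 93.81, 1.07], [93.2, 93.2, 1.23], [92.6, 92.61, 1.49], [92.0, 92.01, 1.38]] 9.0333
```

Key 4 gives softly, at about 1.5–2 N over roughly 5 mm, so it is free, and contact is near TCP z 0.097. Now the others, with a tighter floor.

Run:
```python
from h import *
F=np.load("keys.npy")
for i in (2,1,0):
    r.movel([*F[i][:2],.112])
    L=tap(F[i][:2],z0=.0985,floor=.0935,step=.0008,fmax=3.0);print(i,(L[:,1:]*[1000,1]).round(2).tolist(),status.get_obs()["t"])
    if L[-1,2]>3: print("latched",i);break
```

```text
2 [[97.74, 0.7], [96.94, 0.89], [96.14, 0.98], [95.33, 1.64], [94.51, 1.61]] 11.925
1 [[97.75, -0.46], [96.85, 0.32], [96.07, -0.09], [95.29, 0.14], [94.82, 5.25]] 14.8167
latched 1
```

Key 1 (second from the left) is solid: 5.2 N at z 94.8 mm, about 2 mm low. I'll press it down.

Run:
```python
from h import *
F=np.load("keys.npy");xy=F[1][:2]
r.movel([*xy,.0985]);r.sleep(.15);b=fz(8);L=[]
for z in np.arange(.0955,.0865,-.0008):
    r.movel([*xy,z],vel=.03);f=fz()-b;L.append((status.get_obs()["tool_pos"][2]*1000,f))
    if f>20: break
print(np.round(L,2).tolist())
r.movel([*xy,.112]);r.sleep(.3)
L=tap(xy,z0=.0985,floor=.0945,step=.0008,fmax=3);print((L[:,1:]*[1000,1]).round(2).tolist())
r.movel([*F[0][:2],.112])
L=tap(F[0][:2],z0=.0985,floor=.0945,step=.0008,fmax=3);print((L[:,1:]*[1000,1]).round(2).tolist())
r.movel([*F[0][:2],.2]);r.movep([.5,.05,.29],[np.pi,0,np.pi/2]);r.sleep(.3)
shot("w3");print(status.get_obs()["t"])
```

```text
[[95.44, -0.28], [95.02, 4.09], [94.27, 5.83], [93.51, 6.24], [92.74, 5.95], [91.96, 6.76], [91.17, 6.86], [90.39, 7.5], [89.55, 6.4], [88.74, 6.51], [87.95, 6.73], [87.19, 6.74]]
[[97.74, 0.07], [97.12, 3.12]]
[[97.74, -0.4], [96.97, 0.47], [96.14, 0.51], [95.31, 0.78], [94.54, 0.96], [93.73, 1.34]]
26.3333
```

View pics/w3.png

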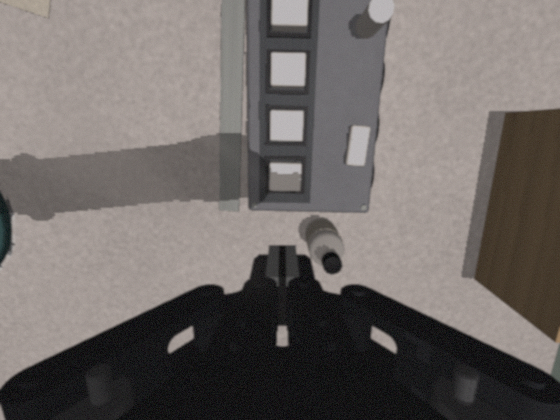

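After the press, key 1 is met at z 97.1 mm instead of 95, so it has come fully up. In the picture all four caps look alike, and the eraser, glue stick, bottle and ruler stand where they were.

```bash
python3 -c "
from h import *
print(r.sign_off())"
```

```text
the job is handed in; nothing more can be done
None
```

The latched key was the second from the left (+y): I pressed it down, a follow-up tap met it about 2 mm higher, so it is up; the other three only got light taps, and I handed the job in (no verdict was returned).

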